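# Re-rack the samples in reverse order

### The arm

A 6-joint arm with a two-finger parallel gripper is mounted at the origin on the work surface. World frame = base frame: x ahead of the robot, y to its left, z up, the work surface at z = 0. Lengths are in m, angles in rad, forces in N, time in s.
With the tool pointing down it reaches from about 0.4 to 0.825 m from the base axis. Payload 7 kg.
Tool frame: the origin (TCP) lies at the very end of the fingers, on their centre line; the grasp point (between the pads) lies 19 mm behind it (tcp_to_grasp is the distance from the TCP to the grasp point, in m); x points along the fingers, z is the direction in which the jaws open and shut, and the axes are right-handed (so a half turn about x gives the same grasp; the last joint's range is limited). The gripper opens to 88 mm and grips with 3 to 60 N. Pads are 19 mm wide; open, the fingers measure 130 mm over their backs; the gripper's body (78 mm by 193 mm) begins 47 mm behind the grasp point.
Start: joints at [-1.04, 0.359, 0.012, 0, -1.224, -0.288], TCP at [0.162, -0.655, 0.227] pointing down, gripper open.
Joint ranges: [-3.07, 3.07], [-1.43, 2.12], [-1.02, 1.25], [-3.03, 1.67], [-3.05, -0], [-3.03, 3.03]. Speed limits (rad/s): [2.39, 2.39, 3.01, 3.14, 3.14, 3.14].

### API

Orientations are given as [roll, pitch, yaw] about the fixed x, y, z axes, in that order (R = Rz(yaw) Ry(pitch) Rx(roll)).
In Python, from station import get_state, grab_frame, job_done, tcp_to_grasp gives the robot as it stands. The module is installed in compiled form; this text tells all that it offers.
- The arm moves only by the shell command python3 -m crank 'ROWS' [FORCE]. ROWS is JSON, a list of rows, each a list of 7 numbers: the shift along the tool's x, y, z in m, then the turn, a rotation vector about the tool's x, y, z in rad, then the opening, from 0 (shut) to 1 (fully open). In form: [[x, y, z, wx, wy, wz, fingers], ...]. A call has 1 to 10 rows; each row is the pose to reach, as a shift and turn from the pose commanded when the call began, along the tool's axes at that moment; what a row does not reach only later rows make up. A row lasts 1/8 s, in which the tool goes at most 62.5 mm and 10.7 degrees, less where a joint would pass 70% of its speed; a pose out of reach is approached as far as the arm can. A call with a gripper value outside its range is refused whole. The fingers move at their own pace and stop on an object; FORCE is the grip in N (left out, the last holds). Time passes only in rows, so rows that repeat a pose let the fingers close. It gives the time, the measured TCP pose, the force and the opening at its end, in the units of the state.
- get_state(): the state, without advancing time (a new reading comes with each control period).
- grab_frame(name): name is "scene" or "top" or "wrist"; returns a dict with "pixels" (400x640x3 uint8, red, green, blue), "vfov" (degrees; the focal length in pixels is half the picture's height over the tangent of half this angle, whatever the lens; pixels are square), "cx", "cy" (the principal point, pixels), "extrinsics" (4x4, takes a point from world to camera coordinates). Camera axes: x right, y up, looking along -z (the intrinsics and any distortion apply to the point x, -y, -z); pixel columns grow to the right and rows downward; lengths in m; the calibration is good to about 2 mm. The wrist camera is an equidistant fisheye: a pixel r from the principal point sees the ray r / f radians off the axis. A picture is of the moment at which its call begins. There is no depth.
- job_done(): hands the job in, once; it reports no verdict.
The state is a dict: "t": time; "q": joint angles; "qd": joint speeds; "joint_efforts": joint torques, N m; "eef_pos": TCP position; "ee_rot": TCP orientation; "force": force on the tool from outside, world axes, zero at the start; "moment": the same for the moment, N m; "width": finger opening in m.
Only numpy, scipy, OpenCV 4.12 (cv2) and the standard library are available. Lean on these libraries where they do the work, as an engineer would, in place of code of your own. Each camera call takes 0.05 s, during which the arm holds its last target.

### The job

Move the four closed sample containers from the full aluminium intake rack into the empty white transport rack in reverse order: the container nearest the intake rack's rounded end goes into the pocket nearest the transport rack's square end, the next one beside it, and so on, so that the one from the intake's square end finishes at the transport rack's rounded end. Carry them upright without tipping any over, set each one down on the floor of its own pocket rather than dropping it, and leave all four standing there.

Things in the scene. Friction and masses are not known exactly. Their poses are not given: they have to be found in the camera images.
- tube: Closed sample container, slim clear tube with a white cap, the tallest but one: 24 mm diameter up to 64 mm, cap 27 mm diameter, 82 mm tall; 50 to 100 g. Origin: centre of its underside, z up its axis. Starts upright in one of the four pockets of the intake rack.
- pot: Closed sample container, squat white plastic pot with a broad flat lid: 32 mm diameter up to 50 mm, lid 35 mm diameter, 62 mm tall; 50 to 100 g. Origin: centre of its underside, z up its axis. Starts upright in one of the four pockets of the intake rack.
- vial: Closed sample container, amber glass vial with a narrow aluminium cap: 28 mm diameter up to 50 mm, neck 16 mm, cap 21 mm diameter, 72 mm tall; 50 to 100 g. Origin: centre of its underside, z up its axis. Starts upright in one of the four pockets of the intake rack.
- dropper: Closed sample container, amber glass bottle with a dark pointed rubber teat: 30 mm diameter up to 52 mm, then shoulder and teat tapering to 9 mm, 86 mm tall; 50 to 100 g. Origin: centre of its underside, z up its axis. Starts upright in one of the four pockets of the intake rack.
- intake: Intake rack, bare aluminium, fixed, full at the start: a base strip 66 mm wide, 6 mm thick, with four pocket blocks in a row. One end is a rounded tongue (33 mm radius, dark round hanging hole), the other is square. Origin: centre of the row, at desk height; +y points along the row to the ROUNDED end. Pocket centres at x 0, y -87, -29, 29, 87 mm; pocket floors 14 mm above the desk, rims 28 mm. Turned any way.
- transport: Transport rack, white, fixed, empty at the start; laid out like the intake rack, with a rounded tongue at one end and the other end square. Origin: centre of the row, at desk height; +y points along the row to the ROUNDED end. Square pockets 42 x 42 mm, 14 mm deep, centres at x 0, y -87, -29, 29, 87 mm; pocket floors 14 mm above the desk, rims 28 mm. Turned any way.
- seat_tube: The fixed aluminium pocket block of the intake rack in which the tube stands at the start: 56 x 56 mm, 22 mm tall, square pocket 42 x 42 mm and 14 mm deep. Looks the same as the other three blocks. Origin: centre of its underside, 6 mm above the desk; it marks where in the row the tube came from.
- seat_pot: The fixed aluminium pocket block of the intake rack in which the pot stands at the start: 56 x 56 mm, 22 mm tall, square pocket 42 x 42 mm and 14 mm deep. Looks the same as the other three blocks. Origin: centre of its underside, 6 mm above the desk; it marks where in the row the pot came from.
- seat_vial: The fixed aluminium pocket block of the intake rack in which the vial stands at the start: 56 x 56 mm, 22 mm tall, square pocket 42 x 42 mm and 14 mm deep. Looks the same as the other three blocks. Origin: centre of its underside, 6 mm above the desk; it marks where in the row the vial came from.
- seat_dropper: The fixed aluminium pocket block of the intake rack in which the dropper stands at the start: 56 x 56 mm, 22 mm tall, square pocket 42 x 42 mm and 14 mm deep. Looks the same as the other three blocks. Origin: centre of its underside, 6 mm above the desk; it marks where in the row the dropper came from.

How it is judged:
At the end, for the whole second after the job is handed in: Each container stands upright (within 0.12 rad) and still on the floor (within 4 mm) of the transport rack pocket that mirrors its starting pocket in the intake rack, within 13 mm of the pocket's centre along and across the row (((y of seat_tube in the frame of intake between -0.107 and -0.067 m and y of tube in the frame of transport between 0.074 and 0.1 m) or (y of seat_tube in the frame of intake between -0.049 and -0.009 m and y of tube in the frame of transport between 0.016 and 0.042 m) or (y of seat_tube in the frame of intake between 0.009 and 0.049 m and y of tube in the frame of transport between -0.042 and -0.016 m) or (y of seat_tube in the frame of intake between 0.067 and 0.107 m and y of tube in the frame of transport between -0.1 and -0.074 m)) and x of tube in the frame of transport between -0.013 and 0.013 m and z of tube in the frame of transport between 0.01 and 0.018 m and angle between each of tube, pot, vial, dropper's own z axis and vertical below 0.12 rad and linear speed of each of tube, pot, vial, dropper below 0.02 m/s and ((y of seat_pot in the frame of intake between -0.107 and -0.067 m and y of pot in the frame of transport between 0.074 and 0.1 m) or (y of seat_pot in the frame of intake between -0.049 and -0.009 m and y of pot in the frame of transport between 0.016 and 0.042 m) or (y of seat_pot in the frame of intake between 0.009 and 0.049 m and y of pot in the frame of transport between -0.042 and -0.016 m) or (y of seat_pot in the frame of intake between 0.067 and 0.107 m and y of pot in the frame of transport between -0.1 and -0.074 m)) and x of pot in the frame of transport between -0.013 and 0.013 m and z of pot in the frame of transport between 0.01 and 0.018 m and ((y of seat_vial in the frame of intake between -0.107 and -0.067 m and y of vial in the frame of transport between 0.074 and 0.1 m) or (y of seat_vial in the frame of intake between -0.049 and -0.009 m and y of vial in the frame of transport between 0.016 and 0.042 m) or (y of seat_vial in the frame of intake between 0.009 and 0.049 m and y of vial in the frame of transport between -0.042 and -0.016 m) or (y of seat_vial in the frame of intake between 0.067 and 0.107 m and y of vial in the frame of transport between -0.1 and -0.074 m)) and x of vial in the frame of transport between -0.013 and 0.013 m and z of vial in the frame of transport between 0.01 and 0.018 m and ((y of seat_dropper in the frame of intake between -0.107 and -0.067 m and y of dropper in the frame of transport between 0.074 and 0.1 m) or (y of seat_dropper in the frame of intake between -0.049 and -0.009 m and y of dropper in the frame of transport between 0.016 and 0.042 m) or (y of seat_dropper in the frame of intake between 0.009 and 0.049 m and y of dropper in the frame of transport between -0.042 and -0.016 m) or (y of seat_dropper in the frame of intake between 0.067 and 0.107 m and y of dropper in the frame of transport between -0.1 and -0.074 m)) and x of dropper in the frame of transport between -0.013 and 0.013 m and z of dropper in the frame of transport between 0.01 and 0.018 m); the robot touches nothing.
It fails at once if a container falls freely (dropped from about 2 cm or more) ((linear speed of tube above 0.6 m/s and contact force between the fingers and tube below 0.05 N) or (linear speed of pot above 0.6 m/s and contact force between the fingers and pot below 0.05 N) or (linear speed of vial above 0.6 m/s and contact force between the fingers and vial below 0.05 N) or (linear speed of dropper above 0.6 m/s and contact force between the fingers and dropper below 0.05 N)).
It fails at once if a container is tipped over (angle between any of tube, pot, vial, dropper's own z axis and vertical above 0.8 rad).
It also fails if it takes over 115 s, if anything falls off the work surface, if the arm or the gripper's body presses on something with over 40 N, if the wrist force passes 120 N, or if a joint passes its speed limit or range.

## Working session

There is one attempt and no reset: what is moved stays moved. The work goes in short steps, Python scripts to look and compute and a shell command to move; the robot and the scene stay as the last step left them, time stands still between calls to the robot, and variables do not carry over. Pictures are saved under pics/ and viewed, and the job is handed in when it is done.

```bash
mkdir -p pics; python3 - <<'E'
from station import *
import cv2
print(get_state(), tcp_to_grasp)
for n in ["scene","top","wrist"]:
    f=grab_frame(n); cv2.imwrite(f"pics/{n}0.png",f["pixels"][:,:,::-1]); print(n,f["vfov"],f["cx"],f["cy"],f["extrinsics"].round(4).tolist())
E
```

```text
{'t': 0.0, 'q': array([-1.03991511e+00,  3.59353246e-01,  1.10660897e-02, -3.44081820e-04,
       -1.22406914e+00, -2.88097698e-01]), 'qd': array([ 2.11578858e-03, -2.98143134e-04,  3.14063398e-04,  9.87199319e-05,
       -1.05484667e-03, -6.26498095e-04]), 'joint_efforts': array([ 1.03608563e-03, -5.82722104e+01,  2.93054903e+01,  6.99698836e+00,
        7.00484510e-03, -2.01254147e-04]), 'eef_pos': array([ 0.162133  , -0.65474846,  0.22564866]), 'ee_rot': array([0.08367028, 1.56920316, 1.89713295]), 'force': array([0.06193451, 0.12623103, 0.64004877]), 'moment': array([ 0.00450198, -0.01742869,  0.01205711]), 'width': 0.08724717805915858} 0.0188
scene 52.67686846839453 316.55116575793784 198.88082417107194 [[0.6798, 0.7333, -0.0132, -0.3575], [-0.5365, 0.5094, 0.6728, 0.266], [0.5001, -0.4503, 0.7397, -1.0792], [0.0, 0.0, 0.0, 1.0]]
top 57.4183866277248 319.73227718290786 202.89754290675089 [[0.0061, -0.9994, 0.0355, -0.0354], [0.9956, 0.0094, 0.0931, -0.5265], [-0.0934, 0.0348, 0.995, -0.7472], [0.0, 0.0, 0.0, 1.0]]
wrist 65.70646984690485 323.84199138412214 205.73589818669768 [[-0.2401, 0.9708, 0.0008, 0.6742], [-0.9359, -0.2312, -0.2659, 0.0336], [-0.2579, -0.0646, 0.964, -0.389], [0.0, 0.0, 0.0, 1.0]]
```

View pics/scene0.png

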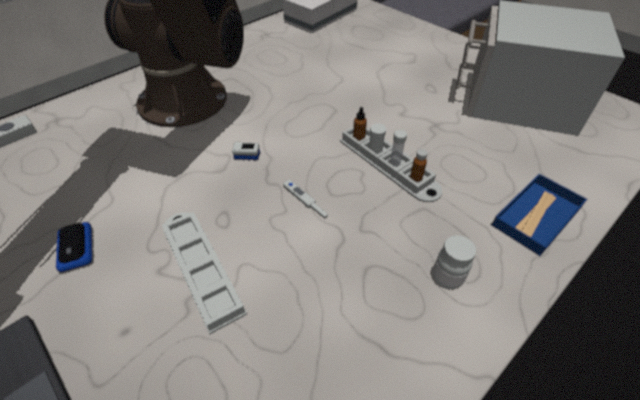

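View pics/top0.png

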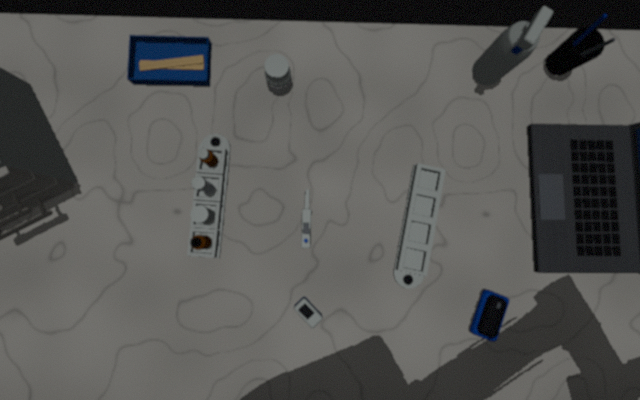

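View pics/wrist0.png

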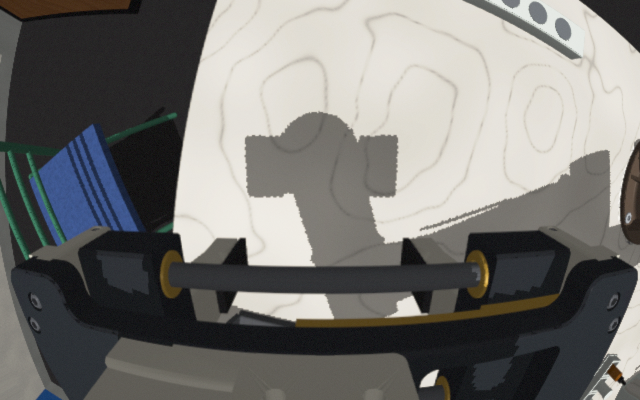

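The intake rack is on the left of the top view. Its rounded end is up at (215,142), and from there the order is vial, tube, pot, dropper. The transport rack's square end is up at (430,168) and its rounded end is at (407,279). Next I'll measure from enlarged crops.

```bash
python3 - <<'E'
from station import *
import cv2,numpy as np
f=grab_frame("top")["pixels"][:,:,::-1]
def crop(f,x0,x1,y0,y1,s):
    c=cv2.resize(f[y0:y1,x0:x1],None,fx=s,fy=s,interpolation=cv2.INTER_CUBIC)
    return np.clip(c.astype(float)*1.6,0,255).astype(np.uint8)
cv2.imwrite("pics/topA.png",np.hstack([crop(f,170,245,128,268,4),crop(f,380,455,155,295,4)]))
s=grab_frame("scene")["pixels"][:,:,::-1]
cv2.imwrite("pics/sceneA.png",crop(s,330,450,95,205,5)//2+20)
cv2.imwrite("pics/sceneB.png",crop(s,150,260,205,335,4)//2+20)
E
```

```text
(no output)
```

View pics/topA.png

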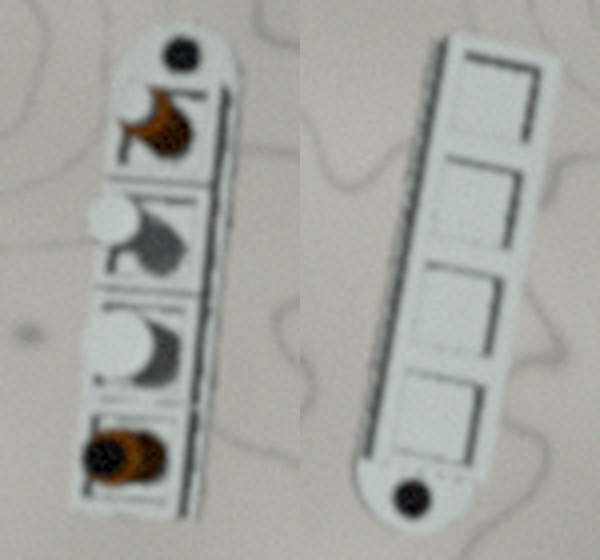

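View pics/sceneA.png

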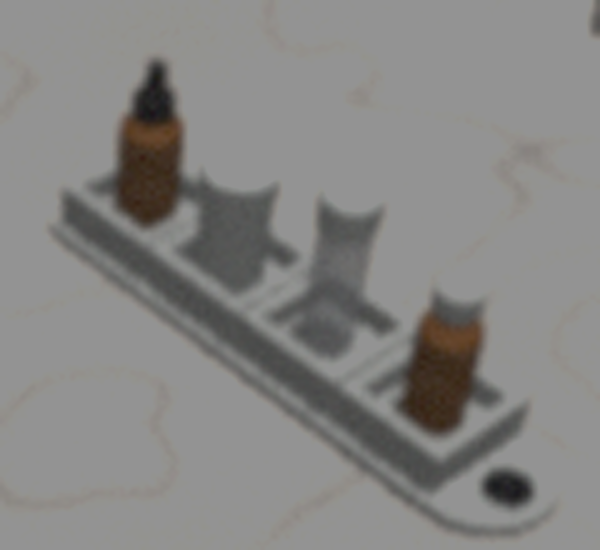

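View pics/sceneB.png

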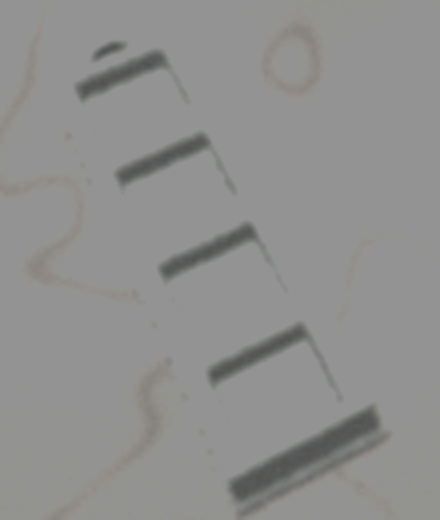

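```bash
cat > h.py <<'E'
from station import *
import numpy as np,cv2
from scipy.optimize import least_squares
CAM={}
def cam(n):
    if n not in CAM: CAM[n]=grab_frame(n)
    return CAM[n]
def ray(n,p):
    f=cam(n);E=f["extrinsics"];F=200/np.tan(np.radians(f["vfov"]/2))
    u=(p[0]-f["cx"])/F;v=(p[1]-f["cy"])/F
    if n=="wrist":
        r=np.hypot(u,v);s=np.sin(r)/max(r,1e-9);d=np.array([u*s,-v*s,-np.cos(r)])
    else: d=np.array([u,-v,-1.])
    R=E[:3,:3];return -R.T@E[:3,3],R.T@d
def cast(n,p,z):
    o,d=ray(n,p);return (o+d*(z-o[2])/d[2])
def fit(ps,ms):
    ps=np.array(ps)[:,:2];ms=np.array(ms)
    def m(a):
        c,s=np.cos(a[2]),np.sin(a[2]);return ms@np.array([[c,s],[-s,c]])+a[:2]
    best=min((least_squares(lambda a:(m(a)-ps).ravel(),[*ps.mean(0),g]) for g in (0,1.5,3,4.5)),key=lambda r:r.cost)
    return best.x,(ps-m(best.x))
E
python3 - <<'E'
from h import *
Y=[-.087,-.029,.029,.087]
np.set_printoptions(precision=4,suppress=True)
tc=lambda l:[((x-300+.0)/4+380-.375,y/4+155-.375) for x,y in l]
L=[(466,54),(447,158),(427,263),(408,370)];R=[(541,70),(522,175),(502,280),(484,380)]
ps=[cast("top",p,.028) for p in tc(L)+tc(R)]
# transport +y toward robot (-x); frame x = +y rot -90 -> world -y*(-)...: yaw~pi: x axis -> world... left in image=+Y world
ms=[(-s,0) for s in ()]
# frame +y ~ -X world => frame x ~ +Y world?  x = y cross z : (-X)x(Z)=+Y -> left in image
ms=[(.021,y-.021) for y in Y]+[(-.021,y-.021) for y in Y]
a,r=fit(ps,ms);print("T top",a,r*1000)
sc=lambda l,x0,y0,s:[((x+.5)/s+x0-.5,(y+.5)/s+y0-.5) for x,y in l]
A=[(78,88),(117,177),(161,270),(210,376)];B=[(163,53),(207,137),(252,227),(304,327)]
ps2=[cast("scene",p,.028) for p in sc(A+B,150,205,4)]
print(np.array(ps2))
# dark wall = far-from-camera? shadow wall at robot-side (+y end) ; A image-left = world -Y
ms2=[(-.021,y+.021) for y in Y[::-1]]+[(.021,y+.021) for y in Y[::-1]]
b,r=fit(ps2,ms2);print("T scene",b,r*1000)
# intake
ti=lambda l:[((x+.5)/4+170-.5,(y+.5)/4+128-.5) for x,y in l]
P=[(72,512),(182,517),(108,183),(210,188),(98,288),(200,295),(89,400),(190,407)]
# frame +y ~ +X world, frame x ~ -Y world (image right)
M=[(-.028,-.115),(.028,-.115),(-.028,.058),(.028,.058),(-.028,0),(.028,0),(-.028,-.058),(.028,-.058)]
c,r=fit([cast("top",p,.028) for p in ti(P)],M);print("I top",c,r*1000)
P=[(65,190),(430,463),(527,405),(152,240),(342,383),(247,307)]
M=[(.028,-.115),(.028,.115),(-.028,.115)][:3]
c2,r=fit([cast("scene",p,.028) for p in sc(P[:3],330,95,5)],M);print("I scene",c2,r*1000)
print(cast("top",ti([(181,54)])[0],.006),cast("scene",sc([(508,488)],330,95,5)[0],.006))
# containers: cap centres
for n,tp,sp,h in [("vial",(137,105),None,.072),("tube",(113,218),None,.082),("pot",(121,342),None,.062),("dropper",(103,456),(155,62),.086)]:
    p=cast("top",ti([tp])[0],.014+h);print(n,p)
    d=p[:2]-c[:2];cs,s=np.cos(c[2]),np.sin(c[2]);print("  in intake",np.array([cs*d[0]+s*d[1],-s*d[0]+cs*d[1]]))
    if sp: print(cast("scene",sc([sp],330,95,5)[0],.014+h))
E
```

```text
T top [ 0.4948 -0.2475  1.369 ] [[-1.2573 -0.1704]
 [-0.7708 -0.4314]
 [-0.0111 -0.3114]
 [ 0.5143 -0.8737]
 [-1.0321  0.4139]
 [-1.0693  0.4677]
 [-0.2883  0.8884]
 [ 3.9146  0.017 ]]
[[ 0.3913 -0.2484  0.028 ]
 [ 0.4486 -0.2609  0.028 ]
 [ 0.5041 -0.2718  0.028 ]
 [ 0.5612 -0.2834  0.028 ]
 [ 0.4001 -0.2085  0.028 ]
 [ 0.4571 -0.2199  0.028 ]
 [ 0.5123 -0.2317  0.028 ]
 [ 0.5686 -0.2431  0.028 ]]
T scene [ 0.501  -0.2502  1.3683] [[ 0.3218  0.6156]
 [ 0.833  -0.2106]
 [-0.4711  0.5703]
 [-0.1994  0.6412]
 [ 0.6666 -0.594 ]
 [ 0.8935 -0.3336]
 [-0.7657 -0.4997]
 [-1.2786 -0.1892]]
I top [0.5286 0.2043 4.6541] [[-0.2282  0.5337]
 [ 0.7271  0.4205]
 [-1.8668 -1.3062]
 [-0.6085  1.4936]
 [ 0.6393 -1.592 ]
 [ 0.7433  1.5483]
 [ 0.2937 -2.57  ]
 [ 0.3001  1.4722]]
I scene [0.5328 0.2004 4.6312] [[ 2.9092 -0.1662]
 [-2.6075  0.3198]
 [-0.3018 -0.1536]]
[0.6617 0.1975 0.006 ] [0.6628 0.1948 0.006 ]
vial [0.615  0.1974 0.086 ]
  in intake [0.0018 0.0866]
tube [0.5577 0.204  0.096 ]
  in intake [-0.0014  0.0291]
pot [0.4998 0.2039 0.076 ]
  in intake [ 0.0021 -0.0287]
dropper [0.4449 0.2033 0.1   ]
  in intake [ 0.0059 -0.0835]
[0.446 0.206 0.1  ]
```

```bash
cat >> h.py <<'E'
from scipy.spatial.transform import Rotation as Ro
np.set_printoptions(precision=4,suppress=True)
def go(x,y,z,psi,st=None):
    "shift/turn in tool axes to reach TCP x,y,z pointing down with jaws along world angle psi"
    s=st or get_state();R=Ro.from_euler("xyz",s["ee_rot"])
    sh=R.inv().apply(np.array([x,y,z])-s["eef_pos"])
    c,n=np.cos(psi),np.sin(psi)
    T=np.array([[0,-n,c],[0,c,n],[-1,0,0]])
    w=(R.inv()*Ro.from_matrix(T)).as_rotvec()
    print("at",s["eef_pos"],"t",round(s["t"],2),"w",s["width"],"F",s["force"].round(1),"| shift",sh,"turn",w)
E
python3 -c "
from h import *
go(.62,-.25,.30,1.369)"
```

```text
at [ 0.1623 -0.6551  0.2263] t 0.35 w 0.08770141038811557 F [ 0.3 -0.5  0.1] | shift [-0.0736 -0.5417  0.2832] turn [ 0.4446  0.0004 -0.0002]
```

```bash
python3 -m crank '[[-0.0074,-0.054,0.028,0.044,0,0,1],[-0.0147,-0.108,0.057,0.089,0,0,1],[-0.022,-0.162,0.085,0.133,0,0,1],[-0.029,-0.217,0.113,0.178,0,0,1],[-0.037,-0.271,0.142,0.222,0,0,1],[-0.044,-0.325,0.17,0.267,0,0,1],[-0.052,-0.379,0.198,0.311,0,0,1],[-0.059,-0.433,0.227,0.356,0,0,1],[-0.066,-0.487,0.255,0.4,0,0,1],[-0.0736,-0.5417,0.2832,0.4446,0,0,1]]' 25; python3 -m crank '[[0,0,0,0,0,0,1],[0,0,0,0,0,0,1]]'
python3 -c "
from h import *
f=cam('wrist');cv2.imwrite('pics/w1.png',f['pixels'][:,:,::-1]);go(.62,-.25,.30,1.369)"
```

```text
t: 1.6
eef_pos: [0.6212, -0.2485, 0.3006]
ee_rot: [-1.532, 1.57, -0.165]
force: [0.7, -1.6, 0.5]
width: 0.0875
t: 1.85
eef_pos: [0.62, -0.2497, 0.2998]
ee_rot: [1.685, 1.57, 3.055]
force: [-0.3, -0.4, 0.1]
width: 0.0876
at [ 0.6195 -0.2503  0.3   ] t 1.9 w 0.08813988431318306 F [ 0.2 -0.7 -0.6] | shift [-0.     -0.0004  0.0004] turn [ 0.0001 -0.0001 -0.0005]
```

View pics/w1.png

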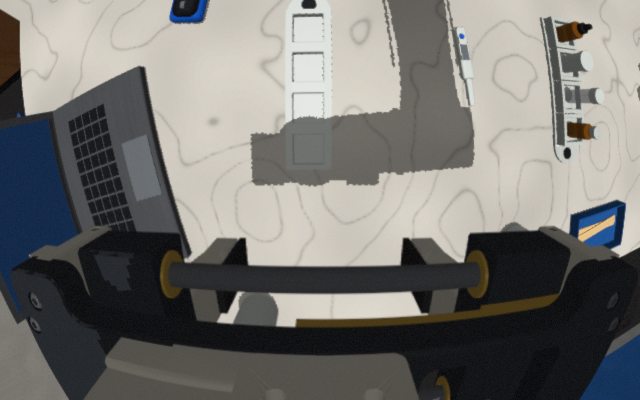

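The wrist view shows the transport rack vertical at columns 286–332. Its square end is at row 168 and its tongue hole is at (309,3).

```bash
python3 - <<'E'
import cv2
f=cv2.imread("pics/w1.png")
a=cv2.resize(f[0:120,270:350],None,fx=5,fy=5,interpolation=cv2.INTER_CUBIC)
cv2.imwrite("pics/w1a.png",a)
a=cv2.resize(f[100:180,270:350],None,fx=5,fy=5,interpolation=cv2.INTER_CUBIC)
cv2.imwrite("pics/w1b.png",cv2.convertScaleAbs(a,alpha=1.5))
E
```

```text
(no output)
```

View pics/w1a.png

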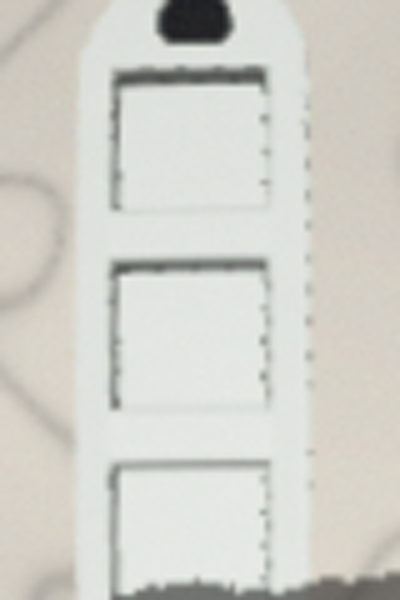

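View pics/w1b.png

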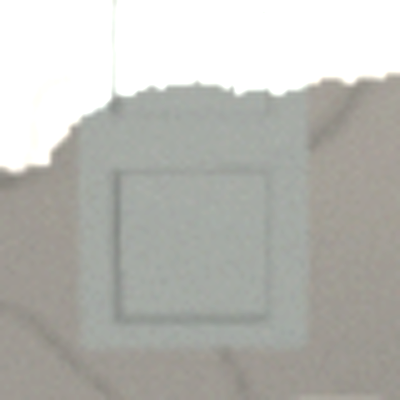

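```bash
python3 - <<'E'
from h import *
sc=lambda l,x0,y0,s:[((x+.5)/s+x0-.5,(y+.5)/s+y0-.5) for x,y in l]
P=sc([(112,68),(268,68),(112,210),(268,210),(111,260),(270,260),(111,408),(271,408),(110,461),(271,461)],270,0,5)+sc([(114,170),(270,170),(114,321),(270,321)],270,100,5)
# image-left = world -Y => frame x=-.021 ; image up = -X = frame +y
M=[]
for y in (.087,.029): M+=[(-.021,y+.021),(.021,y+.021),(-.021,y-.021),(.021,y-.021)]
M+=[(-.021,-.029+.021),(.021,-.029+.021)]
M+=[(-.021,-.087+.021),(.021,-.087+.021),(-.021,-.087-.021),(.021,-.087-.021)]
b,r=fit([cast("wrist",p,.028) for p in P],M);print(b,r*1000)
for a in (b,):
  for y in (-.087,-.029,.029,.087): print(y,a[0]-np.sin(a[2])*y,a[1]+np.cos(a[2])*y)
E
```

```text
[ 0.4959 -0.2476  1.3695] [[-1.0813 -0.84  ]
 [ 0.2108  0.2991]
 [ 0.5579 -0.7025]
 [ 1.5751  0.0017]
 [-0.663  -0.6353]
 [ 0.4506  0.7815]
 [-0.0152 -0.6614]
 [ 0.9671  0.9269]
 [-1.0993 -0.751 ]
 [-0.1048  1.1357]
 [-0.6052 -0.179 ]
 [-0.0293  0.8003]
 [-0.362  -0.8968]
 [ 0.1987  0.7207]]
-0.087 0.5811804706067215 -0.26498909431095524
-0.029 0.5243521559708 -0.2533898419367412
0.029 0.4675238413348785 -0.24179058956252716
0.087 0.41069552669895704 -0.23019133718831314
```

```bash
python3 -c "
from h import *
go(.66,.20,.30,1.51)"
```

```text
at [ 0.6193 -0.2507  0.3002] t 1.95 w 0.08770732772136343 F [ 0.9 -0.8  1.3] | shift [0.0002 0.0507 0.4497] turn [-0.1417 -0.0001 -0.0002]
```

```bash
python3 -m crank '[[0,0.005,0.045,-0.014,0,0,1],[0,0.011,0.1,-0.03,0,0,1],[0,0.018,0.155,-0.05,0,0,1],[0,0.024,0.21,-0.065,0,0,1],[0,0.03,0.265,-0.083,0,0,1],[0,0.036,0.32,-0.1,0,0,1],[0,0.042,0.375,-0.118,0,0,1],[0,0.048,0.425,-0.134,0,0,1],[0,0.0507,0.45,-0.1417,0,0,1],[0,0.0507,0.45,-0.1417,0,0,1]]' 25
python3 -c "
from h import *
f=cam('wrist');p=f['pixels'][:,:,::-1];cv2.imwrite('pics/w2.png',p)
cv2.imwrite('pics/w2a.png',cv2.resize(p[0:180,250:390],None,fx=3.3,fy=3.3,interpolation=cv2.INTER_CUBIC))
go(.66,.20,.30,1.51)"
```

```text
t: 3.2
eef_pos: [0.6604, 0.2014, 0.2998]
ee_rot: [2.143, 1.57, -2.628]
force: [0.3, -0.1, -0.5]
width: 0.0877
at [0.6605 0.2004 0.3   ] t 3.25 w 0.08744518677337805 F [ 0.3 -0.9  0.6] | shift [ 0.      0.0004 -0.0005] turn [ 0.0006 -0.0003 -0.0003]
```

View pics/w2.png

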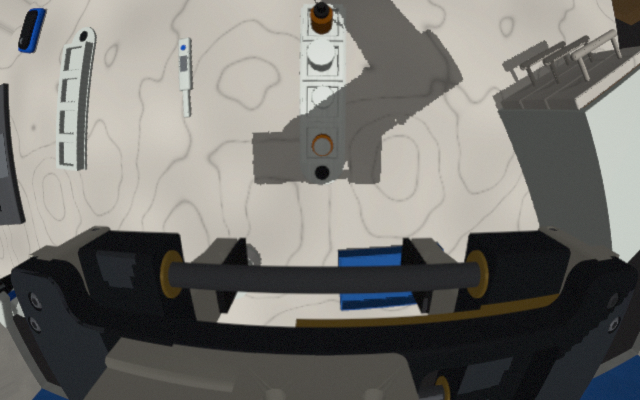

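View pics/w2a.png

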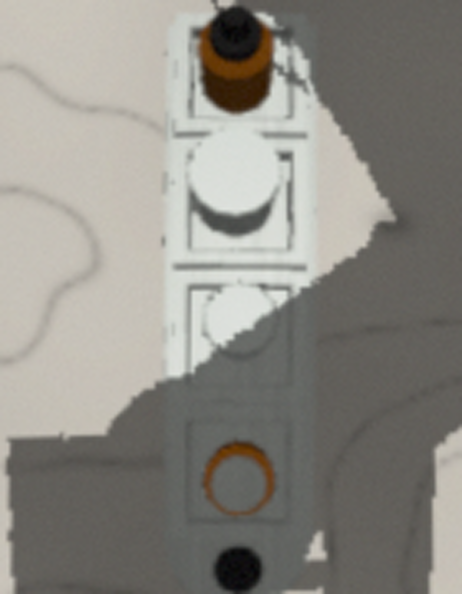

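```bash
python3 - <<'E'
from h import *
s=3.3
S=lambda l:[((x+.5)/s+250-.5,(y+.5)/s-.5) for x,y in l]
P=[(188,420),(290,420),(188,521),(290,521),(187,284),(293,284),(188,250),(292,250),(187,150),(292,150)]
M=[(.021,.087-.021),(-.021,.087-.021),(.021,.087+.021),(-.021,.087+.021),(.021,.029-.021),(-.021,.029-.021),(.021,-.029+.021),(-.021,-.029+.021),(.021,-.05),(-.021,-.05)]
b,r=fit([cast("wrist",p,.028) for p in S(P)],M);print(b,r*1000)
print("hole",cast("wrist",S([(239,568)])[0],.006))
for n,p,z,y in [("vial",(239,485),.086,.087),("vialbody",(239,479),.064,.087),("tube",(240,318),.096,.029),("pot",(234,172),.076,-.029),("drop",(235,25),.1,-.087),("dropbody",(236,50),.066,-.087)]:
    c=cast("wrist",S([p])[0],z)
    print(n,c,"pocket",b[0]-np.sin(b[2])*y,b[1]+np.cos(b[2])*y)
E
```

```text
[0.5301 0.2061 4.6495] [[-0.6378 -0.3073]
 [-0.6704  0.167 ]
 [ 0.0752 -0.5623]
 [ 0.0559  0.4738]
 [-0.1584 -0.7164]
 [-0.0902  1.0955]
 [ 1.2891 -0.4276]
 [ 1.3125  0.557 ]
 [-0.6322 -0.9328]
 [-0.5436  0.6531]]
hole [0.6617 0.1976 0.006 ]
vial [0.6183 0.2009 0.086 ] pocket 0.6169527765256098 0.20060445443955388
vialbody [0.6177 0.2007 0.064 ] pocket 0.6169527765256098 0.20060445443955388
tube [0.5584 0.2049 0.096 ] pocket 0.5590675543721995 0.20425151575660525
pot [0.5006 0.2061 0.076 ] pocket 0.5011823322187892 0.20789857707365658
drop [0.4498 0.2097 0.1   ] pocket 0.4432971100653788 0.21154563839070795
dropbody [0.4475 0.2099 0.066 ] pocket 0.4432971100653788 0.21154563839070795
```

```bash
python3 -c "
from h import *
go(.6175,.201,.032,1.508)"
```

```text
at [0.6605 0.1998 0.3003] t 3.3 w 0.08761991079992798 F [-0.2  0.1  0.4] | shift [ 0.2683  0.043  -0.0013] turn [ 0.0018 -0.0002 -0.    ]
```

```bash
python3 -m crank '[[0.02,0.02,-0.001,0,0,0,1],[0.06,0.04,-0.001,0,0,0,1],[0.105,0.043,-0.001,0,0,0,1],[0.15,0.043,-0.001,0,0,0,1],[0.19,0.043,-0.001,0,0,0,1],[0.225,0.043,-0.001,0,0,0,1],[0.25,0.043,-0.001,0,0,0,1],[0.264,0.043,-0.001,0,0,0,1],[0.268,0.043,-0.001,0,0,0,1],[0.268,0.043,-0.001,0,0,0,1]]' 20
python3 -m crank '[[0,0,0,0,0,0,0.5],[0,0,0,0,0,0,0.4],[0,0,0,0,0,0,0.3],[0,0,0,0,0,0,0.25],[0,0,0,0,0,0,0.2],[0,0,0,0,0,0,0.1],[0,0,0,0,0,0,0.1],[0,0,0,0,0,0,0.1]]' 20
python3 -c "
from h import *
go(.5812,-.265,.033,1.3695)
p=cam('top')['pixels'][:,:,::-1];cv2.imwrite('pics/t3.png',cv2.resize(p[120:270,150:300],None,fx=4,fy=4))"
```

```text
t: 4.55
eef_pos: [0.6181, 0.2024, 0.033]
ee_rot: [-1.097, 1.57, 0.413]
force: [-0.1, 0.1, 0.9]
width: 0.0879
t: 5.55
eef_pos: [0.6175, 0.2025, 0.0321]
ee_rot: [2.432, 1.571, -2.341]
force: [-1.2, -0.1, 0.2]
width: 0.0275
at [0.6175 0.2025 0.0321] t 5.55 w 0.02752461732309585 F [-1.2 -0.1  0.2] | shift [-0.0008  0.0081 -0.4689] turn [ 0.1412 -0.0001 -0.0001]
```

View pics/t3.png

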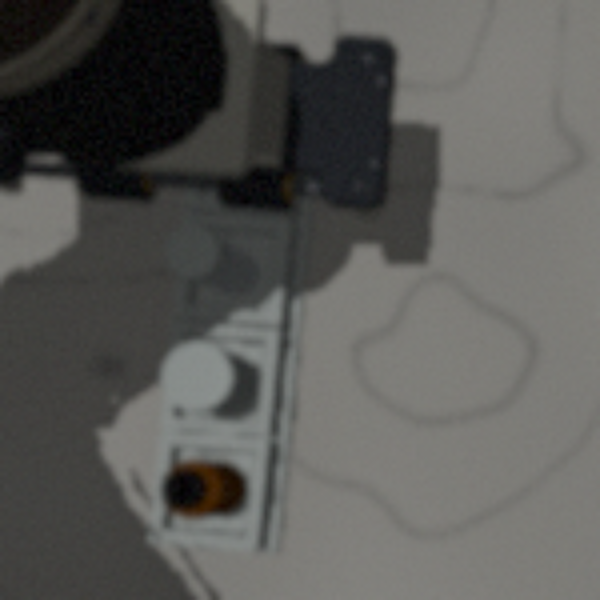

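```bash
python3 -m crank '[[-0.008,0,0,0,0,0,0.1],[-0.025,0,0,0,0,0,0.1],[-0.05,0,0,0,0,0,0.1],[-0.08,0,0,0,0,0,0.1],[-0.1,0,0,0,0,0,0.1],[-0.112,0,0,0,0,0,0.1],[-0.12,0,-0.005,0,0,0,0.1],[-0.12,0,-0.02,0,0,0,0.1],[-0.12,0,-0.045,0.01,0,0,0.1],[-0.12,0.001,-0.08,0.025,0,0,0.1]]'
python3 -c "
from h import *
go(.5812,-.265,.153,1.3695)"
```

```text
t: 6.85
eef_pos: [0.611, 0.1208, 0.1512]
ee_rot: [2.126, 1.569, -2.672]
force: [-0.5, 0.1, -1.9]
width: 0.0277
at [0.611  0.1208 0.1512] t 6.85 w 0.027723452307473487 F [-0.5  0.1 -1.9] | shift [-0.0015 -0.0033 -0.3869] turn [ 0.1157 -0.001  -0.0014]
```

```bash
python3 -m crank '[[0,0,-0.04,0.012,0,0,0.1],[0,-0.001,-0.085,0.025,0,0,0.1],[0,-0.001,-0.13,0.039,0,0,0.1],[0,-0.002,-0.18,0.054,0,0,0.1],[0,-0.002,-0.23,0.069,0,0,0.1],[0,-0.003,-0.28,0.084,0,0,0.1],[0,-0.003,-0.325,0.098,0,0,0.1],[0,-0.003,-0.36,0.108,0,0,0.1],[0,-0.003,-0.38,0.114,0,0,0.1],[0,-0.003,-0.387,0.116,0,0,0.1]]'
python3 -m crank '[[0,0,0,0,0,0,0.1],[0,0,0,0,0,0,0.1]]'
python3 -c "
from h import *
go(.5812,-.265,.033,1.3695)
p=cam('wrist')['pixels'][:,:,::-1];cv2.imwrite('pics/w4.png',p)
p=cam('scene')['pixels'][:,:,::-1];cv2.imwrite('pics/s4.png',p)"
```

```text
t: 8.1
eef_pos: [0.5807, -0.2646, 0.1515]
ee_rot: [1.531, 1.57, 2.899]
force: [0.3, 0.5, -1.3]
width: 0.0272
t: 8.35
eef_pos: [0.5819, -0.2623, 0.1522]
ee_rot: [0.004, 1.571, 1.374]
force: [-0.2, 0.1, -1.2]
width: 0.0274
at [ 0.5819 -0.2623  0.1522] t 8.35 w 0.027369615582923387 F [-0.2  0.1 -1.2] | shift [ 0.1192  0.0002 -0.0029] turn [ 0.0012  0.0001 -0.    ]
```

View pics/w4.png

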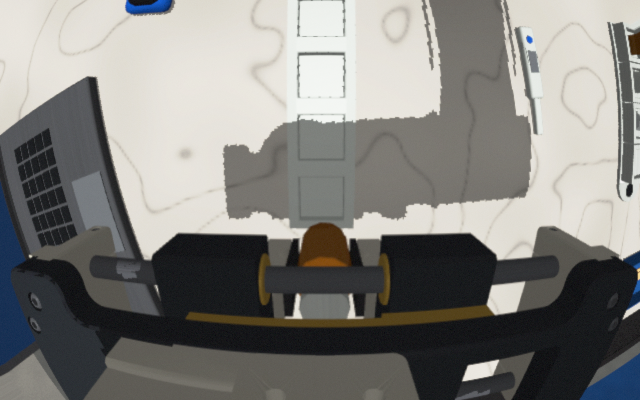

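View pics/s4.png

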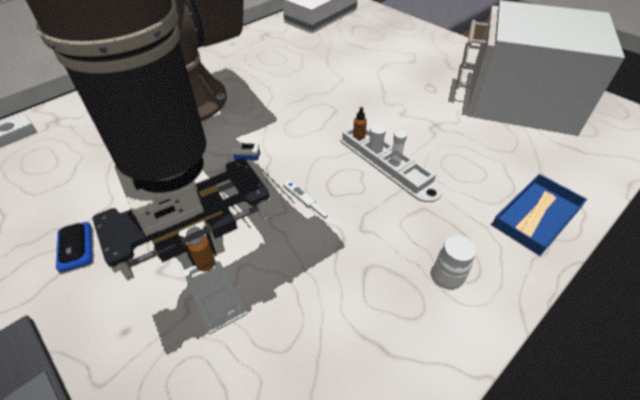

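The vial is held upright. In the wrist view the transport pocket (300–345, 175–220) is ahead of the grasp point, as expected. Lowering now.

```bash
python3 -m crank '[[0.01,0,-0.001,0,0,0,0.1],[0.03,0,-0.002,0,0,0,0.1],[0.055,0,-0.002,0,0,0,0.1],[0.08,0,-0.002,0,0,0,0.1],[0.098,0,-0.002,0,0,0,0.1],[0.108,0,-0.002,0,0,0,0.1],[0.113,0,-0.002,0,0,0,0.1],[0.117,0,-0.002,0,0,0,0.1],[0.1185,0,-0.002,0,0,0,0.1],[0.1185,0,-0.002,0,0,0,0.1]]'
python3 -c "
from h import *
go(.5812,-.265,.032,1.3695)
p=cam('scene')['pixels'][:,:,::-1];cv2.imwrite('pics/s5.png',cv2.resize(p[180:340,140:300],None,fx=3,fy=3))"
```

```text
t: 9.7
eef_pos: [0.5816, -0.2651, 0.034]
ee_rot: [-1.535, 1.57, -0.165]
force: [0.7, -0.0, -0.5]
width: 0.0277
at [ 0.5816 -0.2651  0.034 ] t 9.7 w 0.027656724604762713 F [ 0.7 -0.  -0.5] | shift [0.002  0.0004 0.    ] turn [0.0002 0.     0.0006]
```

View pics/s5.png

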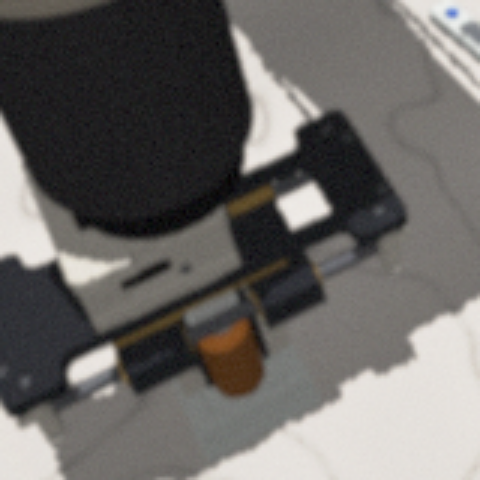

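```bash
python3 -m crank '[[0.001,0,0,0,0,0,0.1],[0.0015,0,0,0,0,0,0.1],[0.0015,0,0,0,0,0,0.1]]'; python3 -m crank '[[0.0005,0,0,0,0,0,0.1],[0.0005,0,0,0,0,0,0.1],[0.0005,0,0,0,0,0,0.1]]'
```

```text
t: 10.12
eef_pos: [0.5814, -0.2651, 0.0322]
ee_rot: [1.36, 1.571, 2.73]
force: [-0.1, -0.1, -0.4]
width: 0.0277
t: 10.5
eef_pos: [0.5815, -0.2651, 0.032]
ee_rot: [-1.827, 1.57, -0.458]
force: [-2.6, 1.1, 5.5]
width: 0.0274
```

Contact made at 5.5 N. Releasing and retreating upward.

```bash
python3 -m crank '[[0,0,0,0,0,0,0.4],[0,0,0,0,0,0,0.6],[0,0,0,0,0,0,0.8],[-0.005,0,0,0,0,0,0.9],[-0.02,0,0,0,0,0,0.9],[-0.05,0,0,0,0,0,0.9],[-0.09,0,0,0,0,0,0.9],[-0.12,0,0,0,0,0,0.9],[-0.14,0,0.02,0,0,0,0.9],[-0.15,0,0.06,0,0,0,0.9]]'
python3 -c "
from h import *
go(.5585,.2047,.17,1.508)"
```

```text
t: 11.75
eef_pos: [0.5939, -0.2068, 0.1846]
ee_rot: [-1.53, 1.567, -0.162]
force: [0.9, 0.8, -0.2]
width: 0.0792
at [ 0.5939 -0.2068  0.1846] t 11.75 w 0.0791542203935127 F [ 0.9  0.8 -0.2] | shift [0.0142 0.1178 0.3959] turn [-0.1403 -0.0001  0.0034]
```

```bash
python3 -m crank '[[0,0.012,0.045,-0.014,0,0,1],[0,0.028,0.095,-0.033,0,0,1],[0,0.043,0.145,-0.052,0,0,1],[0,0.058,0.195,-0.069,0,0,1],[0,0.073,0.245,-0.087,0,0,1],[0,0.088,0.295,-0.105,0,0,1],[0,0.101,0.34,-0.12,0,0,1],[0,0.112,0.376,-0.134,0,0,1],[0.005,0.117,0.393,-0.14,0,0,1],[0.012,0.118,0.396,-0.14,0,0,1]]'
python3 -m crank '[[0,0,0,0,0,0,1],[0,0,0,0,0,0,1]]'
python3 -c "
from h import *
go(.5585,.2047,.036,1.508)
p=cam('scene')['pixels'][:,:,::-1];cv2.imwrite('pics/s6.png',p)
p=cam('wrist')['pixels'][:,:,::-1];cv2.imwrite('pics/w6.png',p)"
```

```text
t: 13.0
eef_pos: [0.5569, 0.2061, 0.17]
ee_rot: [-0.878, 1.57, 0.632]
force: [-0.3, -0.4, -0.2]
width: 0.0877
t: 13.25
eef_pos: [0.5571, 0.2043, 0.1698]
ee_rot: [-3.018, 1.571, -1.509]
force: [-0.3, 0.3, 0.1]
width: 0.0877
at [0.5571 0.2043 0.1698] t 13.25 w 0.08773048557301816 F [-0.3  0.3  0.1] | shift [ 0.1338 -0.0014  0.0005] turn [ 0.0006 -0.0002  0.    ]
```

View pics/s6.png

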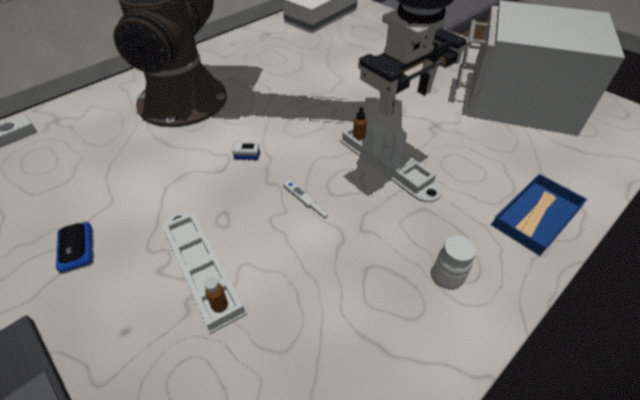

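View pics/w6.png

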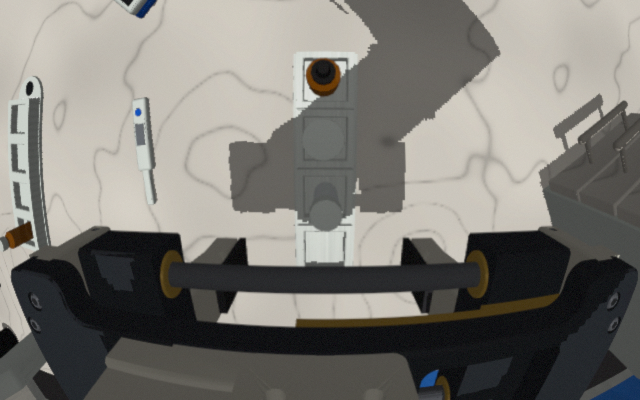

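The vial stands upright in the square-end pocket at scene (215,295). The tube cap, at wrist (325,214), is centred between the jaws. Descending onto the tube.

```bash
python3 -m crank '[[0.015,-0.001,0,0,0,0,1],[0.045,-0.001,0,0,0,0,1],[0.08,-0.001,0,0,0,0,1],[0.108,-0.001,0,0,0,0,1],[0.125,-0.001,0,0,0,0,1],[0.132,-0.001,0,0,0,0,1],[0.134,-0.001,0,0,0,0,0.8],[0.134,-0.001,0,0,0,0,0.6],[0.134,-0.001,0,0,0,0,0.4],[0.134,-0.001,0,0,0,0,0.3]]' 20
python3 -m crank '[[0,0,0,0,0,0,0.2],[0,0,0,0,0,0,0.1],[0,0,0,0,0,0,0.1],[0,0,0,0,0,0,0.1],[0,0,0,0,0,0,0.1]]' 20
python3 -c "
from h import *
go(.5244,-.2534,.156,1.3695)"
```

```text
t: 14.6
eef_pos: [0.5581, 0.2055, 0.0363]
ee_rot: [-0.863, 1.57, 0.647]
force: [0.5, -0.6, -0.2]
width: 0.0532
t: 15.22
eef_pos: [0.5579, 0.2053, 0.0357]
ee_rot: [-0.864, 1.571, 0.645]
force: [0.1, 0.9, 0.7]
width: 0.025
at [0.5579 0.2053 0.0357] t 15.22 w 0.025040803888364275 F [0.1 0.9 0.7] | shift [-0.1203  0.0055 -0.4599] turn [0.1402 0.0001 0.0001]
```

```bash
python3 -m crank '[[0,0,0,0,0,0,0.1],[-0.008,0,0,0,0,0,0.1],[-0.025,0,0,0,0,0,0.1],[-0.05,0,0,0,0,0,0.1],[-0.08,0,0,0,0,0,0.1],[-0.103,0,0,0,0,0,0.1],[-0.115,0,-0.005,0,0,0,0.1],[-0.12,0,-0.02,0,0,0,0.1],[-0.12,0,-0.045,0.01,0,0,0.1],[-0.12,0.001,-0.08,0.025,0,0,0.1]]'
python3 -c "
from h import *
go(.5244,-.2534,.156,1.3695)"
```

```text
t: 16.48
eef_pos: [0.5511, 0.1234, 0.1546]
ee_rot: [2.122, 1.569, -2.677]
force: [-0.5, -0.1, -0.7]
width: 0.0253
at [0.5511 0.1234 0.1546] t 16.48 w 0.025252242040310232 F [-0.5 -0.1 -0.7] | shift [-0.001  -0.006  -0.3777] turn [ 0.1146 -0.001  -0.0014]
```

```bash
python3 -m crank '[[0,-0.001,-0.04,0.012,0,0,0.1],[0,-0.001,-0.085,0.026,0,0,0.1],[0,-0.002,-0.13,0.04,0,0,0.1],[0,-0.003,-0.18,0.054,0,0,0.1],[0,-0.004,-0.23,0.069,0,0,0.1],[0,-0.005,-0.28,0.085,0,0,0.1],[0,-0.005,-0.322,0.098,0,0,0.1],[0,-0.006,-0.353,0.108,0,0,0.1],[0,-0.006,-0.372,0.113,0,0,0.1],[0,-0.006,-0.378,0.115,0,0,0.1]]'
python3 -m crank '[[0,0,0,0,0,0,0.1],[0,0,0,0,0,0,0.1]]'
python3 -c "
from h import *
go(.5244,-.2534,.036,1.3695)
p=cam('wrist')['pixels'][:,:,::-1]
q=cam('scene')['pixels'][:,:,::-1];cv2.imwrite('pics/s7.png',np.hstack([cv2.resize(q[150:320,90:290],(400,340)),p[60:400,150:550]]))"
```

```text
t: 17.73
eef_pos: [0.5243, -0.253, 0.1549]
ee_rot: [1.553, 1.569, 2.921]
force: [-0.3, 0.5, -0.9]
width: 0.0249
t: 17.98
eef_pos: [0.5255, -0.2509, 0.1556]
ee_rot: [0.621, 1.571, 1.992]
force: [0.6, 0.2, -1.2]
width: 0.0246
at [ 0.5255 -0.2509  0.1556] t 17.98 w 0.02455249608351297 F [ 0.6  0.2 -1.2] | shift [ 0.1196  0.0006 -0.0027] turn [ 0.001   0.0001 -0.0001]
```

View pics/s7.png

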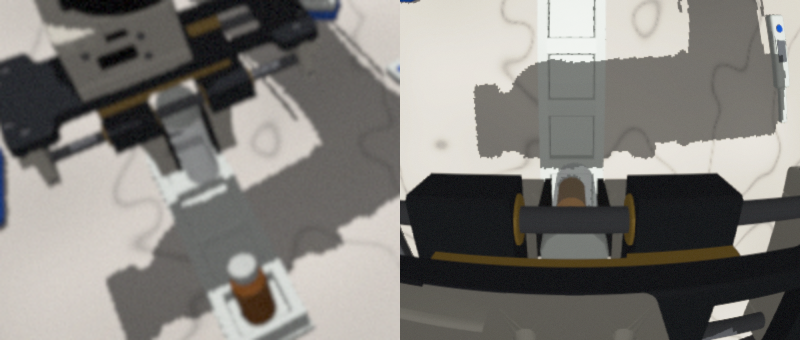

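The tube is held and in line with the second pocket, and the vial is standing well. Lowering.

```bash
python3 -m crank '[[0.01,0,-0.001,0,0,0,0.1],[0.03,0,-0.002,0,0,0,0.1],[0.055,0,-0.002,0,0,0,0.1],[0.08,0,-0.002,0,0,0,0.1],[0.098,0,-0.002,0,0,0,0.1],[0.108,0,-0.002,0,0,0,0.1],[0.113,0,-0.002,0,0,0,0.1],[0.117,0,-0.002,0,0,0,0.1],[0.1185,0,-0.002,0,0,0,0.1],[0.1185,0,-0.002,0,0,0,0.1]]'
python3 -m crank '[[0.001,0,0,0,0,0,0.1],[0.001,0,0,0,0,0,0.1]]'
```

```text
t: 19.32
eef_pos: [0.5253, -0.2537, 0.0375]
ee_rot: [-1.558, 1.57, -0.188]
force: [-0.2, -0.2, -1.4]
width: 0.0248
t: 19.58
eef_pos: [0.5251, -0.2536, 0.0363]
ee_rot: [-1.461, 1.571, -0.091]
force: [-0.4, 0.7, -0.6]
width: 0.0245
```

```bash
python3 -m crank '[[0.0005,0,0,0,0,0,0.1],[0.0007,0,0,0,0,0,0.1],[0.0007,0,0,0,0,0,0.1]]'
```

```text
t: 19.95
eef_pos: [0.5253, -0.2537, 0.0357]
ee_rot: [-1.692, 1.57, -0.322]
force: [-0.2, -0.7, 1.8]
width: 0.0251
```

```bash
python3 -m crank '[[0.0003,0,0,0,0,0,0.2],[0.0003,0,0,0,0,0,0.4],[0,0,0,0,0,0,0.6],[0,0,0,0,0,0,0.8],[-0.01,0,0,0,0,0,0.9],[-0.035,0,0,0,0,0,0.9],[-0.07,0,0,0,0,0,0.9],[-0.11,0,0,0,0,0,0.9],[-0.135,0,0.02,0,0,0,0.9],[-0.14,0,0.06,0,0,0,0.9]]'
python3 -c "
from h import *
go(.5008,.2073,.17,1.508)"
```

```text
t: 21.2
eef_pos: [0.5381, -0.1952, 0.1785]
ee_rot: [-1.502, 1.567, -0.134]
force: [1.1, 0.6, -0.7]
width: 0.079
at [ 0.5381 -0.1952  0.1785] t 21.2 w 0.0789611255578929 F [ 1.1  0.6 -0.7] | shift [0.0081 0.1176 0.3867] turn [-0.1401 -0.      0.0043]
```

```bash
python3 -m crank '[[0,0.012,0.045,-0.014,0,0,1],[0,0.028,0.095,-0.033,0,0,1],[0,0.043,0.145,-0.052,0,0,1],[0,0.058,0.195,-0.069,0,0,1],[0,0.073,0.243,-0.087,0,0,1],[0,0.088,0.29,-0.105,0,0,1],[0,0.101,0.334,-0.12,0,0,1],[0,0.112,0.369,-0.134,0,0,1],[0.003,0.117,0.384,-0.14,0,0,1],[0.007,0.1175,0.387,-0.14,0,0,1]]'
python3 -m crank '[[0,0,0,0,0,0,1],[0,0,0,0,0,0,1]]'
python3 -c "
from h import *
go(.5008,.2073,.031,1.508)
p=cam('wrist')['pixels'][:,:,::-1]
q=cam('scene')['pixels'][:,:,::-1];cv2.imwrite('pics/s8.png',np.hstack([cv2.resize(q[180:350,90:290],(400,340)),p[60:400,150:550]]))"
```

```text
t: 22.45
eef_pos: [0.4991, 0.2084, 0.1686]
ee_rot: [-0.603, 1.571, 0.908]
force: [0.2, -0.5, 0.8]
width: 0.0872
t: 22.7
eef_pos: [0.4993, 0.2069, 0.1685]
ee_rot: [2.579, 1.571, -2.196]
force: [-0.3, -0.1, 1.4]
width: 0.0876
at [0.4993 0.2069 0.1685] t 22.7 w 0.08757944427110792 F [-0.3 -0.1  1.4] | shift [ 0.1375 -0.0015  0.0006] turn [ 0.0005 -0.0002 -0.0001]
```

View pics/s8.png

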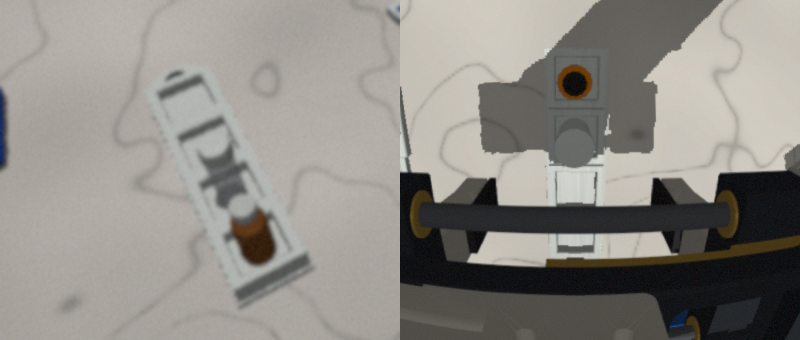

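The tube stands beside the vial. The pot is centred between the jaws; descending.

```bash
python3 -m crank '[[0.015,-0.001,0,0,0,0,1],[0.045,-0.001,0,0,0,0,1],[0.08,-0.001,0,0,0,0,1],[0.108,-0.001,0,0,0,0,1],[0.127,-0.001,0,0,0,0,1],[0.135,-0.001,0,0,0,0,1],[0.1375,-0.001,0,0,0,0,0.8],[0.1375,-0.001,0,0,0,0,0.6],[0.1375,-0.001,0,0,0,0,0.4],[0.1375,-0.001,0,0,0,0,0.3]]' 20
python3 -m crank '[[0,0,0,0,0,0,0.2],[0,0,0,0,0,0,0.2],[0,0,0,0,0,0,0.2],[0,0,0,0,0,0,0.2],[0,0,0,0,0,0,0.2]]' 20
python3 -c "
from h import *
go(.4675,-.2418,.151,1.3695)"
```

```text
t: 24.05
eef_pos: [0.5005, 0.2081, 0.0316]
ee_rot: [-0.768, 1.57, 0.742]
force: [-0.5, 0.1, 0.3]
width: 0.0531
t: 24.68
eef_pos: [0.5003, 0.2078, 0.031]
ee_rot: [-1.239, 1.571, 0.271]
force: [-0.0, -0.7, 2.2]
width: 0.0333
at [0.5003 0.2078 0.031 ] t 24.68 w 0.0333355835142665 F [-0.  -0.7  2.2] | shift [-0.12    0.0053 -0.4508] turn [0.1402 0.     0.0001]
```

```bash
python3 -m crank '[[0,0,0,0,0,0,0.1],[-0.008,0,0,0,0,0,0.1],[-0.025,0,0,0,0,0,0.1],[-0.05,0,0,0,0,0,0.1],[-0.08,0,0,0,0,0,0.1],[-0.103,0,0,0,0,0,0.1],[-0.115,0,-0.005,0,0,0,0.1],[-0.12,0,-0.02,0,0,0,0.1],[-0.12,0,-0.045,0.01,0,0,0.1],[-0.12,0.001,-0.08,0.025,0,0,0.1]]'
python3 -c "
from h import *
go(.4675,-.2418,.151,1.3695)"
```

```text
t: 25.92
eef_pos: [0.4935, 0.1259, 0.1499]
ee_rot: [2.18, 1.569, -2.619]
force: [-0.1, -0.1, -0.5]
width: 0.0333
at [0.4935 0.1259 0.1499] t 25.93 w 0.03329115954670678 F [-0.1 -0.1 -0.5] | shift [-0.0007 -0.006  -0.3686] turn [ 0.1146 -0.0012 -0.0015]
```

```bash
python3 -m crank '[[0,-0.001,-0.04,0.012,0,0,0.1],[0,-0.001,-0.085,0.026,0,0,0.1],[0,-0.002,-0.13,0.04,0,0,0.1],[0,-0.003,-0.178,0.054,0,0,0.1],[0,-0.004,-0.226,0.069,0,0,0.1],[0,-0.005,-0.272,0.085,0,0,0.1],[0,-0.005,-0.314,0.098,0,0,0.1],[0,-0.006,-0.346,0.108,0,0,0.1],[0,-0.006,-0.365,0.113,0,0,0.1],[0,-0.006,-0.37,0.115,0,0,0.1]]'
python3 -m crank '[[0,0,0,0,0,0,0.1],[0,0,0,0,0,0,0.1]]'
python3 -c "
from h import *
go(.4675,-.2418,.031,1.3695)
p=cam('wrist')['pixels'][:,:,::-1]
q=cam('scene')['pixels'][:,:,::-1];cv2.imwrite('pics/s9.png',np.hstack([cv2.resize(q[150:320,90:290],(400,340)),p[60:400,150:550]]))"
```

```text
t: 27.18
eef_pos: [0.4665, -0.2429, 0.1498]
ee_rot: [1.579, 1.569, 2.946]
force: [-0.3, -0.1, -0.7]
width: 0.033
t: 27.42
eef_pos: [0.4682, -0.2408, 0.1508]
ee_rot: [1.327, 1.57, 2.697]
force: [-0.3, -0.7, 0.4]
width: 0.033
at [ 0.4682 -0.2408  0.1508] t 27.43 w 0.032986181950223036 F [-0.3 -0.7  0.4] | shift [ 0.1198  0.0004 -0.0012] turn [ 0.0005  0.0001 -0.0004]
```

View pics/s9.png

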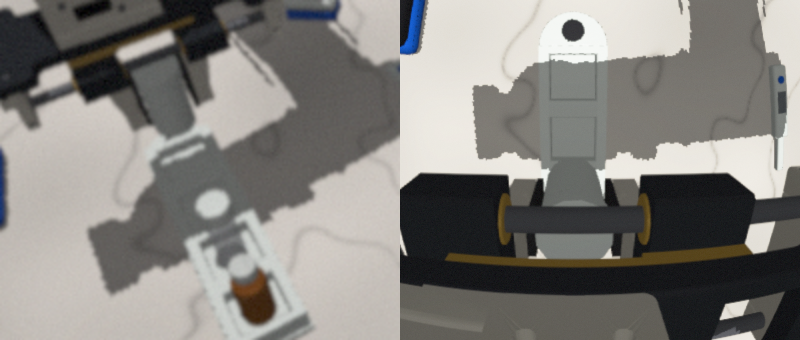

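```bash
python3 -m crank '[[0.01,0,0,0,0,0,0.1],[0.03,0,-0.0005,0,0,0,0.1],[0.055,0,-0.0005,0,0,0,0.1],[0.08,0,-0.0005,0,0,0,0.1],[0.098,0,-0.0005,0,0,0,0.1],[0.108,0,-0.0005,0,0,0,0.1],[0.113,0,-0.0005,0,0,0,0.1],[0.117,0,-0.0005,0,0,0,0.1],[0.1185,0,-0.0005,0,0,0,0.1],[0.1185,0,-0.0005,0,0,0,0.1]]'
python3 -m crank '[[0.001,0,0,0,0,0,0.1],[0.001,0,0,0,0,0,0.1]]'
```

```text
t: 28.78
eef_pos: [0.4686, -0.2416, 0.0327]
ee_rot: [-1.496, 1.57, -0.127]
force: [-0.2, 0.2, -0.6]
width: 0.0338
t: 29.02
eef_pos: [0.4684, -0.2417, 0.0316]
ee_rot: [-1.499, 1.571, -0.13]
force: [0.0, -0.0, -0.7]
width: 0.0335
```

```bash
python3 -m crank '[[0.0005,0,0,0,0,0,0.1],[0.0008,0,0,0,0,0,0.1],[0.0008,0,0,0,0,0,0.1]]'
```

```text
t: 29.4
eef_pos: [0.4687, -0.2417, 0.031]
ee_rot: [-1.767, 1.57, -0.397]
force: [0.2, 0.3, 3.8]
width: 0.0335
```

Contact. Releasing and moving on to the dropper.

```bash
python3 -m crank '[[0,0,0,0,0,0,0.4],[0,0,0,0,0,0,0.5],[0,0,0,0,0,0,0.7],[0,0,0,0,0,0,0.9],[-0.01,0,0,0,0,0,0.9],[-0.035,0,0,0,0,0,0.9],[-0.07,0,0,0,0,0,0.9],[-0.11,0,0,0,0,0,0.9],[-0.145,0,0.02,0,0,0,0.9],[-0.15,0,0.06,0,0,0,0.9]]'
python3 -c "
from h import *
go(.4475,.2103,.18,1.508)"
```

```text
t: 30.65
eef_pos: [0.4818, -0.1831, 0.1843]
ee_rot: [-1.496, 1.565, -0.128]
force: [0.6, 0.6, -0.6]
width: 0.0785
at [ 0.4818 -0.1831  0.1843] t 30.65 w 0.07846224353557331 F [ 0.6  0.6 -0.6] | shift [0.0038 0.1129 0.3785] turn [-0.14    0.      0.0056]
```

```bash
python3 -m crank '[[0,0.012,0.045,-0.014,0,0,1],[0,0.026,0.093,-0.033,0,0,1],[0,0.041,0.142,-0.052,0,0,1],[0,0.056,0.19,-0.069,0,0,1],[0,0.07,0.237,-0.087,0,0,1],[0,0.085,0.283,-0.105,0,0,1],[0,0.097,0.326,-0.12,0,0,1],[0,0.108,0.361,-0.134,0,0,1],[0,0.112,0.375,-0.14,0,0,1],[0.003,0.113,0.3785,-0.14,0,0,1]]'
python3 -m crank '[[0,0,0,0,0,0,1],[0,0,0,0,0,0,1]]'
python3 -c "
from h import *
go(.4475,.2103,.039,1.508)
p=cam('wrist')['pixels'][:,:,::-1]
q=cam('scene')['pixels'][:,:,::-1];cv2.imwrite('pics/s10.png',np.hstack([cv2.resize(q[180:350,90:290],(400,340)),p[60:400,150:550]]))"
```

```text
t: 31.9
eef_pos: [0.4452, 0.2111, 0.178]
ee_rot: [-0.768, 1.57, 0.742]
force: [-0.1, 0.2, -0.6]
width: 0.0878
t: 32.15
eef_pos: [0.4453, 0.2096, 0.1777]
ee_rot: [2.467, 1.571, -2.307]
force: [-0.1, -0.6, 0.7]
width: 0.0878
at [0.4453 0.2096 0.1777] t 32.15 w 0.08776810871119478 F [-0.1 -0.6  0.7] | shift [ 0.1387 -0.0021  0.0008] turn [ 0.0005 -0.0002 -0.0002]
```

View pics/s10.png

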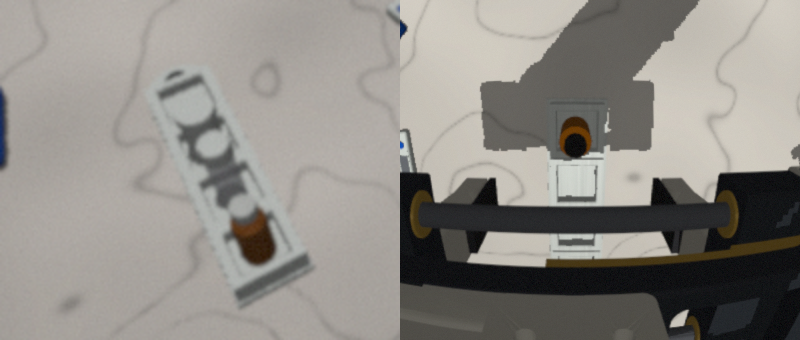

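```bash
python3 - <<'E'
from h import *
print(cast("wrist",(325,205),.1))
p=cam('top')['pixels'][:,:,::-1]
cv2.imwrite('pics/t10.png',cv2.convertScaleAbs(cv2.resize(p[150:300,370:470],None,fx=4,fy=4,interpolation=cv2.INTER_CUBIC),alpha=1.4))
p=cam('wrist')['pixels'][:,:,::-1]
cv2.imwrite('pics/w10.png',cv2.convertScaleAbs(cv2.resize(p[150:230,280:370],None,fx=6,fy=6,interpolation=cv2.INTER_CUBIC),alpha=1.6))
E
```

```text
[0.4386 0.2114 0.1   ]
```

View pics/t10.png

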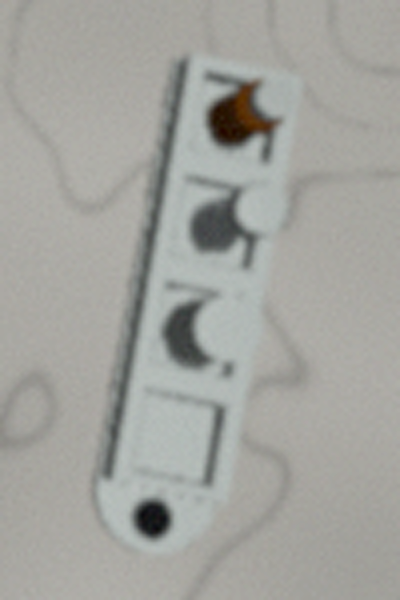

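View pics/w10.png

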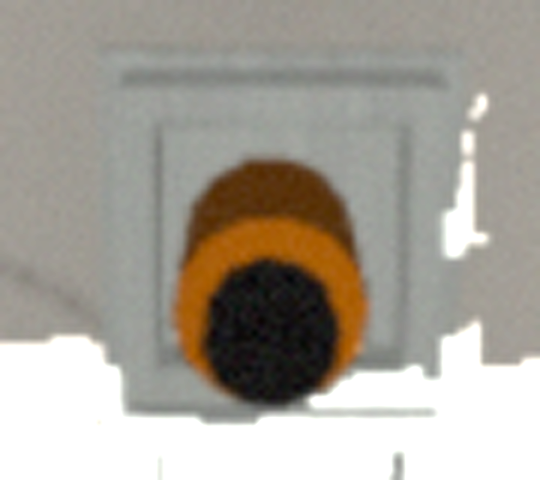

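```bash
python3 - <<'E'
from h import *
print(cast("wrist",(325.2,201.7),.066),cast("wrist",(325,190.3),.014),cast("wrist",(280+283/6,150+243/6),.028))
print(cast("top",(370+153/4,150+518/4),.006))
for n,p,z in [("vial",(273,98),.086),("tube",(261,207),.096),("pot",(227,332),.076)]:
  c=cast("top",(370+p[0]/4,150+p[1]/4),z); d=c[:2]-np.array([.4962,-.2477]);t=1.3695
  print(n,c,np.cos(t)*d[0]+np.sin(t)*d[1],-np.sin(t)*d[0]+np.cos(t)*d[1])
E
```

```text
[0.4448 0.2116 0.066 ] [0.4459 0.2115 0.014 ] [0.4431 0.2138 0.028 ]
[ 0.3654 -0.223   0.006 ]
vial [ 0.5799 -0.2643  0.086 ] 0.0004477634236359253 -0.08532355191379297
tube [ 0.5245 -0.2534  0.096 ] 3.278048382993667e-05 -0.028840290501347662
pot [ 0.4641 -0.2421  0.076 ] -0.0008862812206895561 0.03258424194748446
```

By the top camera the vial, tube and pot are within 4 mm of their pocket centres. The dropper is at about (0.4455, 0.211), almost directly under the tool.

```bash
python3 -m crank '[[0.015,0,0.001,0,0,0,1],[0.045,0,0.001,0,0,0,1],[0.08,0,0.001,0,0,0,1],[0.108,0,0.001,0,0,0,1],[0.127,0,0.001,0,0,0,1],[0.136,0,0.001,0,0,0,1],[0.1387,0,0.001,0,0,0,0.8],[0.1387,0,0.001,0,0,0,0.6],[0.1387,0,0.001,0,0,0,0.4],[0.1387,0,0.001,0,0,0,0.3]]' 20
python3 -m crank '[[0,0,0,0,0,0,0.2],[0,0,0,0,0,0,0.2],[0,0,0,0,0,0,0.1],[0,0,0,0,0,0,0.1],[0,0,0,0,0,0,0.1]]' 20
python3 -c "
from h import *
go(.4107,-.2302,.159,1.3695)"
```

```text
t: 33.7
eef_pos: [0.4456, 0.2119, 0.0395]
ee_rot: [-0.672, 1.57, 0.838]
force: [-0.7, -0.6, -0.4]
width: 0.0531
t: 34.33
eef_pos: [0.4454, 0.2116, 0.039]
ee_rot: [-1.42, 1.571, 0.09]
force: [-0.7, -0.8, 1.4]
width: 0.0297
at [0.4454 0.2116 0.039 ] t 34.33 w 0.029721850968970155 F [-0.7 -0.8  1.4] | shift [-0.12    0.0077 -0.4431] turn [0.1403 0.     0.0001]
```

```bash
python3 -m crank '[[0,0,0,0,0,0,0.1],[-0.008,0,0,0,0,0,0.1],[-0.025,0,0,0,0,0,0.1],[-0.05,0,0,0,0,0,0.1],[-0.08,0,0,0,0,0,0.1],[-0.103,0,0,0,0,0,0.1],[-0.115,0,-0.005,0,0,0,0.1],[-0.12,-0.004,-0.02,0,0,0,0.1],[-0.12,-0.01,-0.045,0.01,0,0,0.1],[-0.12,-0.02,-0.08,0.025,0,0,0.1]]'
python3 -c "
from h import *
go(.4107,-.2302,.159,1.3695)"
```

```text
t: 35.58
eef_pos: [0.4599, 0.129, 0.1582]
ee_rot: [2.166, 1.569, -2.632]
force: [-0.1, -0.7, -1.0]
width: 0.0295
at [0.4599 0.129  0.1582] t 35.58 w 0.02946288096721008 F [-0.1 -0.7 -1. ] | shift [-0.0005  0.0183 -0.3621] turn [ 0.1156 -0.0009 -0.0012]
```

```bash
python3 -m crank '[[0,-0.006,-0.04,0.012,0,0,0.1],[0,-0.01,-0.085,0.026,0,0,0.1],[0,-0.011,-0.13,0.04,0,0,0.1],[0,-0.009,-0.175,0.054,0,0,0.1],[0,-0.005,-0.22,0.069,0,0,0.1],[0,0.001,-0.265,0.085,0,0,0.1],[0,0.008,-0.307,0.098,0,0,0.1],[0,0.013,-0.338,0.108,0,0,0.1],[0,0.017,-0.357,0.114,0,0,0.1],[0,0.0183,-0.3625,0.116,0,0,0.1]]'
python3 -m crank '[[0,0,0,0,0,0,0.1],[0,0,0,0,0,0,0.1]]'
python3 -c "
from h import *
go(.4107,-.2302,.039,1.3695)
p=cam('wrist')['pixels'][:,:,::-1]
q=cam('scene')['pixels'][:,:,::-1];cv2.imwrite('pics/s11.png',np.hstack([cv2.resize(q[150:320,90:290],(400,340)),p[60:400,150:550]]))"
```

```text
t: 36.83
eef_pos: [0.4094, -0.2304, 0.158]
ee_rot: [1.58, 1.569, 2.946]
force: [-0.1, -0.1, -0.1]
width: 0.0294
t: 37.08
eef_pos: [0.411, -0.2287, 0.1588]
ee_rot: [1.304, 1.571, 2.674]
force: [-0.5, 0.2, -0.7]
width: 0.0299
at [ 0.411  -0.2287  0.1588] t 37.08 w 0.029925362335906355 F [-0.5  0.2 -0.7] | shift [ 0.1198 -0.0001 -0.0016] turn [-0.0003  0.0001 -0.0003]
```

View pics/s11.png

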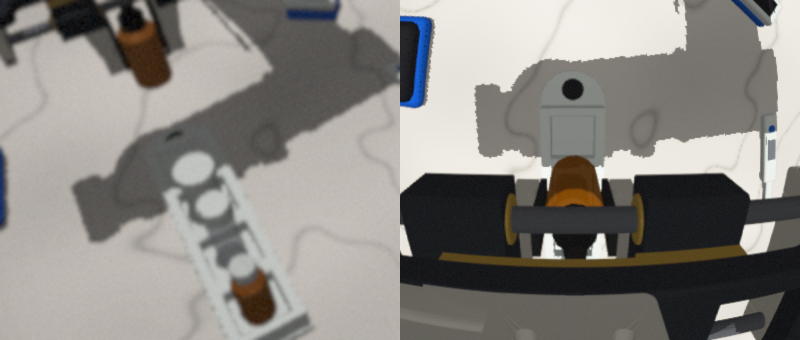

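```bash
python3 -m crank '[[0.01,0,0,0,0,0,0.1],[0.03,0,-0.001,0,0,0,0.1],[0.055,0,-0.001,0,0,0,0.1],[0.08,0,-0.001,0,0,0,0.1],[0.098,0,-0.001,0,0,0,0.1],[0.108,0,-0.001,0,0,0,0.1],[0.113,0,-0.001,0,0,0,0.1],[0.117,0,-0.001,0,0,0,0.1],[0.1185,0,-0.001,0,0,0,0.1],[0.1185,0,-0.001,0,0,0,0.1]]'
python3 -m crank '[[0.001,0,0,0,0,0,0.1],[0.001,0,0,0,0,0,0.1]]'
```

```text
t: 38.42
eef_pos: [0.411, -0.2301, 0.0407]
ee_rot: [-1.517, 1.57, -0.149]
force: [0.5, 0.5, -0.4]
width: 0.0296
t: 38.67
eef_pos: [0.4108, -0.23, 0.0396]
ee_rot: [-1.537, 1.571, -0.168]
force: [0.2, -0.7, -1.0]
width: 0.0295
```

```bash
python3 -m crank '[[0.0005,0,0,0,0,0,0.1],[0.0008,0,0,0,0,0,0.1],[0.0008,0,0,0,0,0,0.1]]'
```

```text
t: 39.05
eef_pos: [0.411, -0.2301, 0.039]
ee_rot: [-1.817, 1.57, -0.448]
force: [-1.7, 0.6, 4.6]
width: 0.0295
```

Contact. Releasing and backing away.

```bash
python3 -m crank '[[0,0,0,0,0,0,0.4],[0,0,0,0,0,0,0.5],[0,0,0,0,0,0,0.7],[0,0,0,0,0,0,0.9],[-0.01,0,0,0,0,0,0.9],[-0.035,0,0,0,0,0,0.9],[-0.07,0,0,0,0,0,0.9],[-0.11,0,0,0,0,0,0.9],[-0.15,0,0.03,0,0,0,0.9],[-0.16,0,0.07,0,0,0,0.9]]'
python3 -m crank '[[0,0,0.04,0,0,0,0.9],[0,0,0.09,0,0,0,0.9],[0,0,0.14,0,0,0,0.9],[0,0,0.18,0,0,0,0.9],[0,0,0.2,0,0,0,0.9],[0,0,0.2,0,0,0,0.9],[0,0,0.2,0,0,0,0.9]]'
python3 - <<'E'
from h import *
p=cam('top')['pixels'][:,:,::-1];q=cam('scene')['pixels'][:,:,::-1]
a=cv2.convertScaleAbs(cv2.resize(p[150:300,370:470],None,fx=3.5,fy=3.5,interpolation=cv2.INTER_CUBIC),alpha=1.4)
b=cv2.resize(q[190:340,140:260],None,fx=3.5,fy=3.5,interpolation=cv2.INTER_CUBIC)
cv2.imwrite('pics/t12.png',np.hstack([a,b]));print(get_state()["eef_pos"])
E
```

```text
t: 40.3
eef_pos: [0.4262, -0.1613, 0.2022]
ee_rot: [-1.426, 1.565, -0.059]
force: [0.5, -0.0, -0.1]
width: 0.0787
t: 41.18
eef_pos: [0.4647, 0.0338, 0.1987]
ee_rot: [2.179, 1.57, -2.736]
force: [-0.7, -0.2, -1.2]
width: 0.0787
[0.4647 0.0336 0.1987]
```

View pics/t12.png

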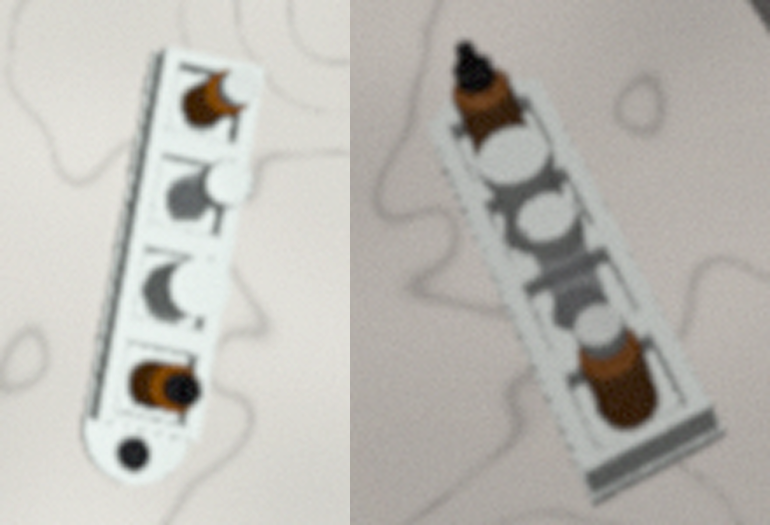

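```bash
python3 - <<'E'
from h import *
t=1.3695
for n,p,z in [("vial",(238,90),.086),("tube",(228,181),.096),("pot",(199,290),.076),("dropper",(182,388),.1)]:
  c=cast("top",(370+p[0]/3.5,150+p[1]/3.5),z); d=c[:2]-np.array([.4962,-.2477])
  print(n,c,np.cos(t)*d[0]+np.sin(t)*d[1],-np.sin(t)*d[0]+np.cos(t)*d[1])
print(get_state()["t"],np.abs(get_state()["qd"]).max()); job_done()
E
```

```text
vial [ 0.5774 -0.2638  0.086 ] 0.0005096546298202324 -0.08281530030099395
tube [ 0.5245 -0.2532  0.096 ] 0.0002511170185644793 -0.02886485926018883
pot [ 0.4644 -0.2423  0.076 ] -0.0010458219389607188 0.032262354936979196
dropper [ 0.411  -0.2238  0.1   ] 0.006327266519509309 0.08829230491571334
41.325 0.0021363946668297145
the job is handed in; nothing more can be done
```

All four containers are in the transport rack in reverse order, and I handed the job in at t ≈ 41.3 s. From the square end to the rounded end they stand vial, tube, pot, dropper. Each was carried upright and lowered until the wrist force showed contact with the pocket floor (readings of 1.8 to 5.5 N), then released.

- **Position:** the last top-camera check put the vial, tube and pot within about 4 mm of their pocket centres. The dropper read about 6 mm off across the row, taken from its pointed tip. The gripper reading when I released it was within 1 mm of the pocket centre. All four are inside the 13 mm allowance.
- **Upright:** the final top and scene pictures show all four standing, and the arm was clear and still.
- **Disagreement:** the scene camera placed the racks about 4–6 mm away from where the top and wrist cameras did. Those two agreed with each other to about 2 mm, so I used them.

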